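# Clamp the lid onto the red solvent canister

### The arm

A 6-joint arm with a two-finger parallel gripper is mounted at the origin on the work surface. World frame = base frame: x ahead of the robot, y to its left, z up, the work surface at z = 0. Lengths are in mm, angles in rad, forces in N, time in s.
With the tool pointing down it reaches from about 400 to 925 mm from the base axis. Payload 12.5 kg.
Tool frame: the origin (TCP) lies on the centre line of the jaws, within the pads' length; the fingertips stand 25 mm ahead of it and the grasp point (between the pads) lies 6 mm ahead of it (env.tip_extent is the distance from the TCP to the fingertips, in mm); x points along the fingers, z is the direction in which the jaws open and shut, and the axes are right-handed (so a half turn about x gives the same grasp; the last joint's range is limited). The gripper opens to 95 mm and grips with 3 to 60 N. Pads are 20 mm wide; open, the fingers measure 119 mm over their backs; the gripper's body (75 mm by 180 mm) begins 59 mm behind the grasp point.
Start: joints at [-1.345, 0.491, 1.559, -0, 1.092, -0.106], TCP at [203.614, -590.919, 239.661] pointing down, gripper open.
Joint ranges: [-3.1, 3.1], [-0.84, 2.19], [0.05, 2.79], [-1.13, 4.28], [0.06, 2.93], [-2.69, 2.69]. Speed limits (rad/s): [2.22, 2.22, 2.79, 3.14, 3.14, 3.14].

### API

Orientations are given as [roll, pitch, yaw] about the fixed x, y, z axes, in that order (R = Rz(yaw) Ry(pitch) Rx(roll)).
In Python, from cell import env gives the robot as it stands.
- The arm moves only by the tool step_arm, never from a script. Its argument "rows" is a list of rows, each a list of 6 numbers: the shift along the tool's x, y, z in mm, then the turn, a rotation vector about the tool's x, y, z in rad. In form: [[x, y, z, wx, wy, wz], ...]. A call has 1 to 8 rows; each row shifts and turns the pose as measured when the row begins, along the tool's axes as they then stand; what a row does not reach is not made up. A row lasts 1/8 s, in which the tool goes at most 62.5 mm and 10.7 degrees, less where a joint would pass 70% of its speed; a pose out of reach is approached as far as the arm can. A call is refused whole if a number of a shift passes 62.5 or a number of a turn 0.188, either way. A call with a gripper value outside its range is refused whole. "grip" is the finger opening in mm, from 0 to 95.1, set as the call begins (left out, the last holds). The fingers move at their own pace and stop on an object; the grip force is fixed at half the most. Time passes only in rows, so rows that do not move let the fingers close. It gives the time, the measured TCP pose, the force and the opening at its end, in the units of the state.
- env.state(): the state, without advancing time (a new reading comes with each control period).
- env.read_camera(name): name is "scene" or "side" or "wrist"; returns the picture (420x560x3 uint8, red, green, blue); there is no depth.
- env.get_calibration(name): a dict with "fx", "fy", "cx", "cy" (pixels), "pose" (4x4, takes a point from camera to world coordinates); the wrist camera has in their place "hand_eye" (4x4, takes a point from camera to tool coordinates, whose origin is the TCP and whose axes are the tool frame's). Camera axes: x right, y down, z forward; pixel columns grow to the right and rows downward; lengths in mm; the calibration is good to about 2 mm. A picture is of the moment at which its call begins: read the wrist's pose just before it. get_calibration takes no time and is no camera call.
- env.job_done(): hands the job in, once; it reports no verdict.
The state is a dict: "t": time; "joints": joint angles; "qvel": joint speeds; "tau": joint torques, N m; "eef_pos": TCP position; "tcp_rot": TCP orientation; "ft_force": force on the tool from outside, world axes, zero at the start; "moment": the same for the moment, N m; "opening": opening from 0.0 (shut) to 1.0 (fully open).
Only numpy, scipy, OpenCV 4.12 (cv2) and the standard library are available. Lean on these libraries where they do the work, as an engineer would, in place of code of your own. Each camera call takes 0.05 s, during which the arm holds its last target.

### The job

Close the clamp on the red canister: first swing its hinged half-ring, by the green post, fully shut around the lid and neck flanges, then swing the latch bolt, by the blue post, fully home into the ring's fork. Do not touch the yellow canister or its clamp.

Things in the scene. Friction and masses are not known exactly. Their poses are not given: they have to be found in the camera images.
- red_canister: Fixed red canister, 136 wide (all mm), on a foot plate 170 wide; its lid lies on its neck, two steel flanges 90 wide. Clamp ring 105 wide, 122 to 150 above the table; all but the posts is below 155. Origin: centre of its underside, on the table; z up. In its frame the ring's upright hinge is at x 58, y 0, the latch's upright pivot at x -70, y -18. The swinging half-ring shuts round the +y side.
- red_ring (a joint): Angle of the red canister's swinging half-ring about its upright hinge: 0 shut (against its stop), 1.9 wide open, starts 1.0 to 1.6; seen from above it opens clockwise and shuts anticlockwise. 2 N moves it; it stays where left. Shut, the green post stands at x 0, y 64 mm in the canister's frame (85 mm from the hinge).
- red_ring_post (a point): Upright round green post on the swinging half-ring of the red canister, 14 mm thick, 40 mm of it standing clear above the ring; this point is its middle, 175 mm above the table and on the post's axis. It swings with the ring in a level arc.
- red_latch (a joint): Angle of the red canister's latch, a swing bolt on an upright pivot: 0 home in the fork at the end of the half-ring (against its stop), 1.9 wide open, starts 1.0 to 1.6; seen from above it opens anticlockwise and closes clockwise. 2 N moves it; it stays where left. Home, the blue post stands at x -70, y 34 mm in the canister's frame (52 mm from the pivot).
- red_latch_post (a point): Upright round blue post on the latch bolt of the red canister, 14 mm thick, 40 mm of it standing clear above the ring; this point is its middle, 175 mm above the table and on the post's axis. It swings with the latch in a level arc.
- yellow_canister: Bystander: a yellow canister of the same make and size with the same open clamp (posts too), bolted down elsewhere; not to be touched. Origin: centre of its underside; z up.
Things that resemble listed ones, but are neither listed nor needed, are in the scene too. Leave any turquoise look-alike of the red_canister alone.

How it is judged:
By the outcome, as a careful person would: the job done as asked, in the order asked, and still so for the second after the job is handed in, with the robot touching nothing.
It also fails if it takes over 43 s, if anything falls off the work surface, if the arm or the gripper's body presses on something with over 40 N, if the wrist force passes 120 N, or if a joint passes its speed limit or range.

## Working session

There is one attempt and no reset: what is moved stays moved. The work goes in short steps, Python scripts to look and compute and a tool call to move; the robot and the scene stay as the last step left them, time stands still between calls to the robot, and variables do not carry over. Pictures are saved under pics/ and viewed, and the job is handed in when it is done.

Besides the shell and the picture viewer there is one more tool, called after "Emit:" as a command line: name --pt "numbers of a row" for each row, then --argument value for the rest. step_arm: Moves the arm, as the interface text tells. Its arguments: {"type":"object","properties":{"rows":{"type":"array","items":{"type":"array","items":{"type":"number"}}},"grip":{"type":"number"}},"required":["rows"]}

```bash
mkdir -p pics; ls; python3 - <<'E'
from cell import env
import cv2,json
for n in("scene","side","wrist"):
    s=env.state(); im=env.read_camera(n); cv2.imwrite(f"pics/{n}0.png",im[...,::-1])
    c=env.get_calibration(n); print(n,{k:(v.tolist() if hasattr(v,'tolist') else v) for k,v in c.items()})
print(s['t'],s['eef_pos'],s['tcp_rot'],s['opening'],env.tip_extent)
E
```

```text
pics
scene {'fx': 407.6868633188235, 'fy': 407.6868633188235, 'cx': 274.3703528743628, 'cy': 212.7357977221433, 'pose': [[0.5357060649916766, 0.45446340868628626, -0.711675503369601, 1222.3146140363617], [0.8443799716753984, -0.29473972298960854, 0.4473823410970334, -572.4715874288696], [-0.006440137000637834, -0.8405899748731545, -0.5416336573535313, 687.1943964918228], [0.0, 0.0, 0.0, 1.0]]}
side {'fx': 478.4070275391545, 'fy': 478.4070275391545, 'cx': 272.8473600142438, 'cy': 201.637354091736, 'pose': [[0.6778764122946542, 0.6949106400465404, -0.23996410565881615, 727.4192416965993], [0.7351357288861542, -0.6441255874890679, 0.21137097165146923, -305.21635490337593], [-0.007683083336192037, -0.3196895836463409, -0.9474911821956329, 1061.7948585117783], [0.0, 0.0, 0.0, 1.0]]}
wrist {'fx': 327.3545426103596, 'fy': 327.3545426103596, 'cx': 276.3846999372275, 'cy': 207.96965691792892, 'hand_eye': [[0.00017094732550417644, -0.278552367913372, 0.9604210270016286, -144.9730759279586], [0.0009512542172887301, -0.9604205612029882, -0.2785524021327916, 77.62027273749291], [0.9999995329461027, 0.0009612223404654486, 0.00010079278841636933, -0.6378534804004632], [0.0, 0.0, 0.0, 1.0]]}
0.1 [ 203.56932212 -590.69440328  239.10238753] [3.04151971 1.56973553 1.80257035] 1.0000266609695942 25.0
```

View pics/scene0.png

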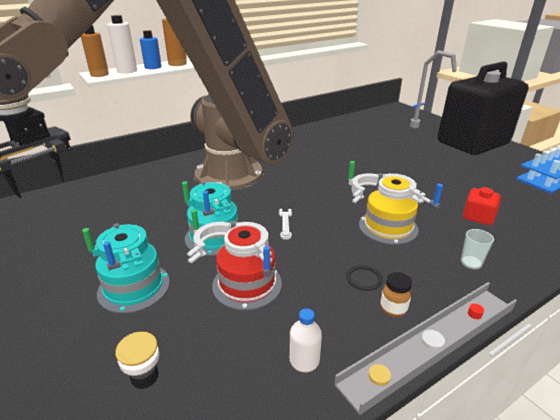

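View pics/side0.png

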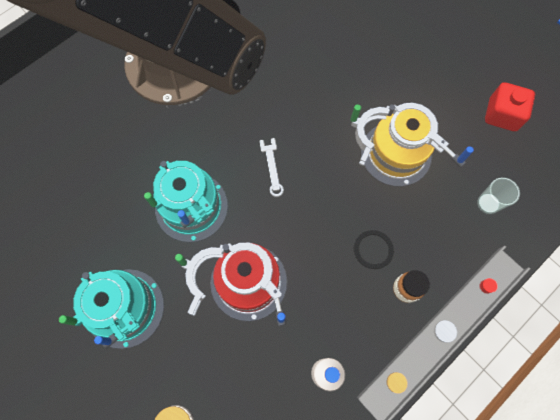

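View pics/wrist0.png

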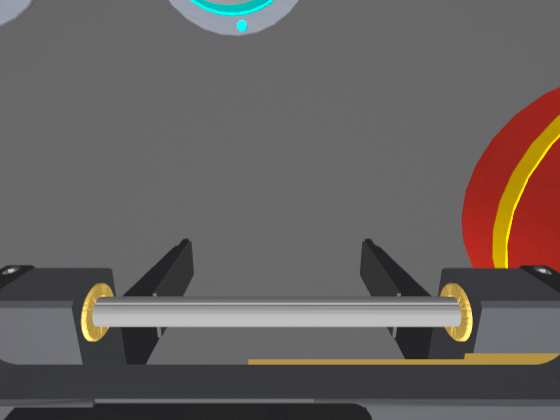

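The scene view shows the red canister at (247,262), with its green post at (195,220) and its blue post at (267,258). In the side view it is at (247,272), with posts at (180,258) and (281,317). There are two turquoise look-alikes on the left in both views, and the yellow canister is at upper right. The candidates are the turquoise pair, the yellow one and the red one; only the one at side (247,272) is red with a clamp. The red can at side (510,105) has no clamp. I'll enlarge the red one and triangulate.

```bash
cat > h.py <<'E'
import numpy as np,cv2
from cell import env
C={n:env.get_calibration(n) for n in("scene","side")}
def ray(n,u,v):
    c=C[n];P=np.array(c['pose']);d=P[:3,:3]@np.array([(u-c['cx'])/c['fx'],(v-c['cy'])/c['fy'],1.]);return P[:3,3],d/np.linalg.norm(d)
def onz(n,u,v,z):
    o,d=ray(n,u,v);return o+d*(z-o[2])/d[2]
def proj(n,p):
    c=C[n];P=np.linalg.inv(np.array(c['pose']));q=P[:3,:3]@p+P[:3,3];return np.array([c['fx']*q[0]/q[2]+c['cx'],c['fy']*q[1]/q[2]+c['cy']])
def tri(a,b):
    o1,d1=ray('scene',*a);o2,d2=ray('side',*b)
    t=np.linalg.lstsq(np.c_[d1,-d2],o2-o1,rcond=None)[0]
    p,q=o1+d1*t[0],o2+d2*t[1];return (p+q)/2,np.linalg.norm(p-q)
def blobs(im,lo,hi,box,mn=8):
    h=cv2.cvtColor(im,cv2.COLOR_RGB2HSV);m=cv2.inRange(h,np.array(lo),np.array(hi))
    x0,y0,x1,y1=box;k=np.zeros_like(m);k[y0:y1,x0:x1]=255;m&=k
    n,l,s,c=cv2.connectedComponentsWithStats(m)
    return [(s[i].tolist(),c[i].round(1).tolist()) for i in range(1,n) if s[i][4]>=mn]
E
python3 - <<'E'
from h import *
S=cv2.imread('pics/scene0.png')[...,::-1];D=cv2.imread('pics/side0.png')[...,::-1]
bs=(175,190,300,310);bd=(165,225,305,335)
for nm,im,b in(("scene",S,bs),("side",D,bd)):
    print(nm,'green',blobs(im,(50,100,40),(75,255,255),b)); print('blue',blobs(im,(105,120,60),(125,255,255),b)); print('red',blobs(im,(0,150,60),(6,255,255),b,30))
    x0,y0,x1,y1=b;cv2.imwrite(f'pics/{nm}crop.png',cv2.resize(im[y0:y1,x0:x1,::-1],None,fx=4.8,fy=4.8,interpolation=cv2.INTER_CUBIC))
E
```

```text
scene green [([183, 190, 6, 12, 59], [185.8, 194.9]), ([191, 209, 8, 21, 97], [194.5, 219.2])]
blue [([203, 190, 7, 22, 94], [206.1, 200.6]), ([264, 246, 6, 24, 137], [266.4, 257.9])]
red [([228, 226, 32, 20, 417], [243.9, 235.8]), ([216, 246, 49, 36, 1117], [239.0, 266.7]), ([271, 247, 4, 24, 60], [272.2, 258.5]), ([220, 276, 54, 22, 359], [246.7, 290.5])]
side green [([175, 254, 11, 11, 76], [180.0, 258.9])]
blue [([277, 313, 9, 10, 65], [280.8, 317.1])]
red [([262, 247, 17, 39, 160], [273.9, 269.2]), ([226, 251, 37, 37, 919], [244.2, 269.4]), ([214, 253, 57, 56, 906], [237.6, 292.3])]
```

View pics/scenecrop.png

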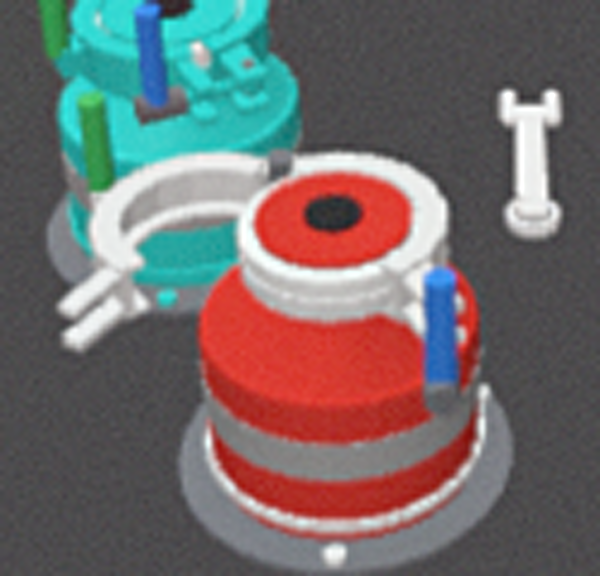

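View pics/sidecrop.png

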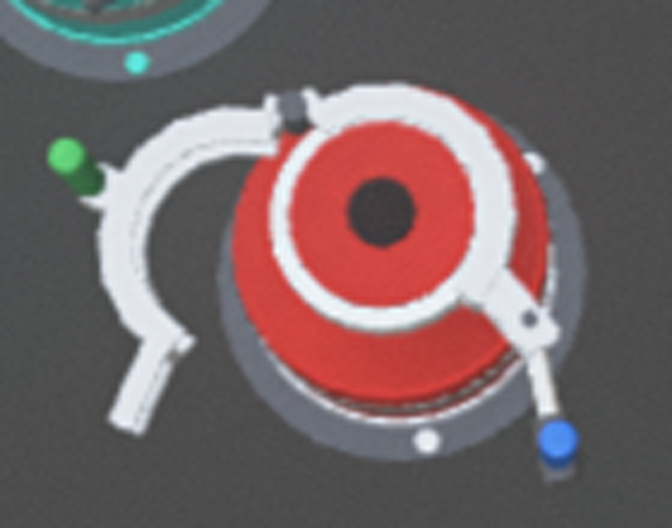

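```bash
python3 - <<'E'
from h import *
P={}
for n,a,b in(("green",(194,210.3),(178.8,257.3)),("blue",(266.9,247),(281.2,315.8)),("lid",(244.4,234.4),(244.4,269.2)),("hinge",(233.3,223.3),(226,247.9))):
    P[n],g=tri(a,b);print(n,P[n].round(1),round(g,1))
piv=onz('side',275.2,291.3,150);P['pivot']=piv;print('pivot@150',piv.round(1))
print('hinge@155',onz('side',226,247.9,155).round(1),'lid@150',onz('side',244.4,269.2,150).round(1),'green195',onz('side',178.8,257.3,195).round(1),'blue195',onz('side',281.2,315.8,195).round(1))
# fit frame: model points
c=P['lid'][:2];h=P['hinge'][:2]
g=onz('side',178.8,257.3,195)[:2];b=onz('side',281.2,315.8,195)[:2]
print('d hinge-lid',np.linalg.norm(h-c),'pivot-lid',np.linalg.norm(piv[:2]-c),'green-hinge',np.linalg.norm(g-h),'blue-piv',np.linalg.norm(b-piv[:2]))
hh=[onz('side',226,247.9,152)[:2],onz('side',244.4,269.2,150)[:2],piv[:2]]
M=np.array([[58,0],[0,0],[-70,-18.]]);W=np.array(hh)
mc,wc=M.mean(0),W.mean(0);U,_,V=np.linalg.svd((M-mc).T@(W-wc));R=V.T@np.diag([1,np.linalg.det(V.T@U.T)])@U.T
t=wc-R@mc;yaw=np.arctan2(R[1,0],R[0,0]);print('frame',t,yaw,'res',(M@R.T+t-W).round(1).tolist())
f=lambda p:R.T@(p-t)
gl,bl=f(g),f(b);print('green local',gl,'r',np.linalg.norm(gl-[58,0]),'blue local',bl,'r',np.linalg.norm(bl-[-70,-18]))
ag=np.arctan2(64,-58)-np.arctan2(gl[1],gl[0]-58);ab=np.arctan2(bl[1]+18,bl[0]+70)-np.pi/2
print('ring angle',ag%6.283,'latch',ab%6.283)
print('yellow cross check', onz('side',413,124,150))
E
```

```text
green [ 469.7 -312.7  195.7] 0.7
blue [ 674.6 -245.9  196.4] 0.5
lid [ 560.5 -235.4  153.6] 0.9
hinge [ 504.3 -234.   151. ] 1.3
pivot@150 [ 631.1 -219.9  150. ]
hinge@155 [ 505.6 -233.7  155. ] lid@150 [ 560.  -234.7  150. ] green195 [ 469.7 -312.3  195. ] blue195 [ 674.7 -245.5  195. ]
d hinge-lid 56.1934485166005 pivot-lid 72.31322061846762 green-hinge 85.71159314830753 blue-piv 50.53311427617164
frame [ 561.14512894 -235.2301797 ] 3.10739343358245 res [[-1.7, 0.2], [1.1, -0.5], [0.6, 0.3]]
green local [88.79780298 80.20098845] r 85.91101918395424 blue local [-113.81845904    6.41826185] r 50.16282352757441
ring angle 1.1029018440519645 latch 1.0623965319714053
yellow cross check [570.87941398 234.29256355 150.        ]
```

The enlarged crops confirm the red canister. Its open half-ring carries the green post, with the top at side (178.8,257.3). The latch carries the blue post, at side (281.2,315.8). Fitted frame: (561,-235), yaw 3.107, ring angle about 1.10, latch about 1.06. Next I plan the moves.

```bash
cat >> h.py <<'E'
from scipy.spatial.transform import Rotation as Ro
YAW=3.107;O=np.array([561.1,-235.2])
def w(p):
    c,s=np.cos(YAW),np.sin(YAW);return O+np.array([[c,-s],[s,c]])@np.array(p,float)
def ringpost(a,r=85):
    b=np.arctan2(64,-58)-a;return w([58+86.4*np.cos(b),86.4*np.sin(b)]),b+np.pi/2+YAW
def latchpost(a):
    b=np.pi/2+a;return w([-70+52*np.cos(b),-18+52*np.sin(b)]),b-np.pi/2+YAW
def target(ang): # tool pointing down with jaw axis along ang (mod pi)
    z=np.array([np.cos(ang),np.sin(ang),0]);x=np.array([0,0,-1.]);return np.c_[x,np.cross(z,x),z]
def now():
    s=env.state();return np.array(s['eef_pos']),Ro.from_euler('xyz',s['tcp_rot']).as_matrix(),s
def go(p,ang,p0=None,R0=None):
    if p0 is None:p0,R0,_=now()
    best=None
    for k in(0,np.pi):
        T=target(ang+k);rv=Ro.from_matrix(R0.T@T).as_rotvec()
        if best is None or np.linalg.norm(rv)<np.linalg.norm(best[0]):best=(rv,T)
    return R0.T@(np.array(p)-p0),best[0],best[1]
E
python3 - <<'E'
from h import *
p,R,s=now();print(p,'jaw',R[:,2].round(3),'x',R[:,0].round(3),'y',R[:,1].round(3))
for a in(1.1,.8,.5,.2,0):
    q,t=ringpost(a);print('ring',a,q.round(1),'tan',round(t%np.pi,3))
for a in(1.06,.5,0):
    q,t=latchpost(a);print('latch',a,q.round(1),round(t%np.pi,3))
q,t=ringpost(1.1);print([v.round(3) for v in go([469.7,-312.4,250],t)[:2]])
print('turq tops',onz('side',101,299,150),onz('side',180,184,150),'posts',onz('side',63,320,195),onz('side',148,197,195))
E
```

```text
[ 203.56362517 -590.76773975  239.19857433] jaw [ 0.326 -0.945 -0.001] x [-0.     0.001 -1.   ] y [0.945 0.326 0.   ]
ring 1.1 [ 469.6 -312.8] tan 2.743
ring 0.8 [ 494.7 -319.2] tan 3.043
ring 0.5 [ 520.4 -317.8] tan 0.202
ring 0.2 [ 544.7 -308.9] tan 0.502
ring 0 [ 558.9 -299.2] tan 0.702
latch 1.06 [ 676.1 -246.6] 1.025
latch 0.5 [ 655.  -266.1] 0.465
latch 0 [ 629.9 -271.6] 3.107
[array([ -10.627,  342.292, -176.513]), array([-0.841, -0.001, -0.   ])]
turq tops [ 418.57506092 -471.16455416  150.        ] [ 339.80701941 -214.98927944  150.        ] posts [ 417.89677088 -534.32251127  195.        ] [ 337.79602384 -281.5132862   195.        ]
```

Emit:
step_arm --pt "-30 0 0 0 0 0" --pt "0 49 -25 0 0 0" --pt "0 49 -25 0 0 0" --pt "0 49 -25 0 0 0" --pt "0 49 -25 0 0 0" --pt "0 49 -25 0 0 0" --pt "0 49 -25 0 0 0" --pt "0 48 -26 0 0 0" --grip 45

```text
t: 1.15
eef_pos: [475.1, -307.2, 268.7]
tcp_rot: [3.09, 1.567, 1.845]
ft_force: [0.6, -0.3, 0.6]
opening: 0.476
```

Emit:
step_arm --pt "0 0 0 -0.17 0 0" --pt "0 0 0 -0.17 0 0" --pt "0 0 0 -0.17 0 0" --pt "0 0 0 -0.17 0 0" --pt "0 0 0 -0.16 0 0" --pt "0 0 0 0 0 0"

```text
t: 1.9
eef_pos: [477.6, -302.7, 267.4]
tcp_rot: [2.445, 1.565, 2.07]
ft_force: [0.0, 1.0, 0.1]
opening: 0.474
```

```bash
python3 - <<'E'
from h import *
p,R,s=now();print(p,s['t'],s['opening'],s['joints'].round(2),s['ft_force'])
q,t=ringpost(1.1);print([v.round(3) for v in go([469.7,-312.5,188],t)[:2]])
im=env.read_camera('wrist');cv2.imwrite('pics/w1.png',im[...,::-1])
E
```

```text
[ 477.55827079 -302.74841799  267.4085228 ] 1.9 0.4739534055044796 [-0.68  0.38  1.67  0.    1.1  -0.31] [0.00876541 0.96809727 0.07312856]
[array([ 79.379, -12.252,  -3.384]), array([ 0.024, -0.005, -0.004])]
```

View pics/w1.png

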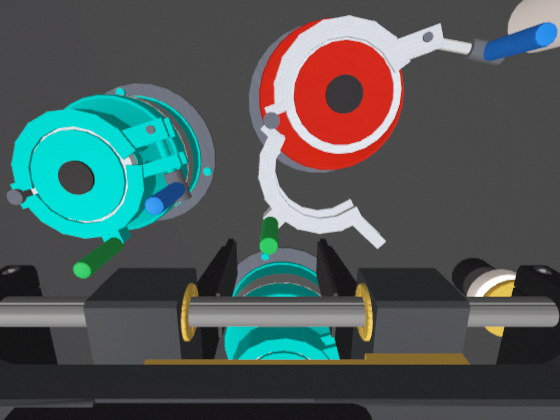

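The wrist view shows the red clamp's green post at (268,235), between the open fingers and nearly centred. I'll shift over it and go down.

Emit:
step_arm --pt "0 -12 -3.5 0.02 0 0" --pt "25 0 0 0 0 0" --pt "0 0 0 0 0 0"

```text
t: 2.33
eef_pos: [468.7, -314.0, 242.2]
tcp_rot: [2.492, 1.565, 2.084]
ft_force: [0.3, -1.3, -0.2]
opening: 0.479
```

```bash
python3 - <<'E'
from h import *
p,R,s=now();print(p,s['ft_force'])
q,t=ringpost(1.1);print([v.round(3) for v in go([469.7,-312.5,188],t)[:2]])
im=env.read_camera('wrist');cv2.imwrite('pics/w2.png',im[...,::-1])
c=env.get_calibration('wrist');H=np.array(c['hand_eye'])
# cast ray through green top at z=195
for b in blobs(im,(50,100,40),(75,255,255),(200,170,340,330)):
    x,y,ww,hh,a=b[0];print(b)
    for v in(y+3,y+hh-4):
        d=R@H[:3,:3]@np.array([(b[1][0]-c['cx'])/c['fx'],(v-c['cy'])/c['fy'],1]);o=p+R@H[:3,3]
        print(v,[ (o+d*(z-o[2])/d[2]).round(1) for z in(155,195)])
E
```

```text
[ 468.69450513 -314.03527851  242.155195  ] [ 0.27704845 -1.25441642 -0.20937041]
[array([54.159,  1.629,  0.551]), array([-0.009, -0.004, -0.003])]
([263, 210, 22, 41, 741], [273.5, 230.7])
213 [array([ 468.3, -305.7,  155. ]), array([ 473.6, -294.8,  195. ])]
247 [array([ 457.5, -330.6,  155. ]), array([ 464.7, -315.4,  195. ])]
```

View pics/w2.png

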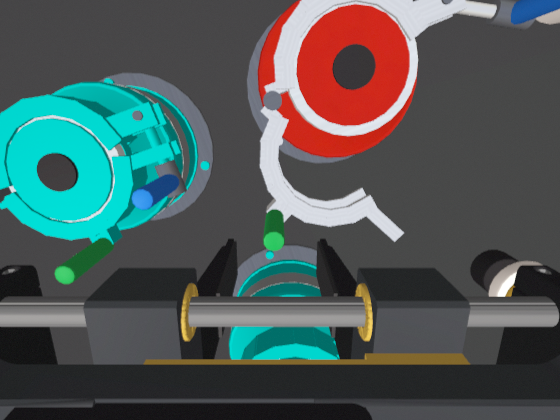

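The post top at (273,242) casts to about (467,-312), which agrees with the first fix. Going down.

Emit:
step_arm --pt "27 1.5 0.5 0 0 0" --pt "27 0 0 0 0 0" --pt "0 0 0 0 0 0"

```text
t: 2.75
eef_pos: [471.0, -314.8, 191.7]
tcp_rot: [0.423, 1.568, 0.012]
ft_force: [0.0, 0.3, 0.3]
opening: 0.474
```

Emit:
step_arm --pt "0 0 0 0 0 0" --pt "0 0 0 0 0 0" --pt "0 0 0 0 0 0" --grip 20

```text
t: 3.12
eef_pos: [471.7, -315.6, 195.1]
tcp_rot: [-0.021, 1.565, -0.433]
ft_force: [-1.6, -0.3, -1.9]
opening: 0.236
```

```bash
cat > plan.py <<'E'
import sys
from h import *
kind=sys.argv[1];angs=[float(x) for x in sys.argv[2:]]
p,R,s=now();print(p.round(1),s['ft_force'].round(1),s['t'],'op',s['opening']*95.1)
f=ringpost if kind=='ring' else latchpost
for a in angs:
    q,t=f(a);d,rv,T=go([*q,188],t,p,R);print(a,d.round(1).tolist(),rv.round(3).tolist());p,R=np.array([*q,188]),T
E
python3 plan.py ring 1.0 .8 .6 .4 .2 0
python3 - <<'E'
from h import *
im=env.read_camera('wrist');cv2.imwrite('pics/w3.png',im[...,::-1])
E
```

```text
[ 471.7 -315.6  195.1] [-1.6 -0.3 -1.9] 3.125 op 22.472451077373673
1.0 [7.1, 2.3, 5.5] [-0.114, 0.006, 0.0]
0.8 [0.0, 1.7, 17.2] [-0.2, 0.0, 0.0]
0.6 [0.0, 1.7, 17.2] [-0.2, 0.0, 0.0]
0.4 [0.0, 1.7, 17.2] [-0.2, 0.0, 0.0]
0.2 [0.0, 1.7, 17.2] [-0.2, 0.0, 0.0]
0.0 [0.0, 1.7, 17.2] [-0.2, 0.0, 0.0]
```

View pics/w3.png

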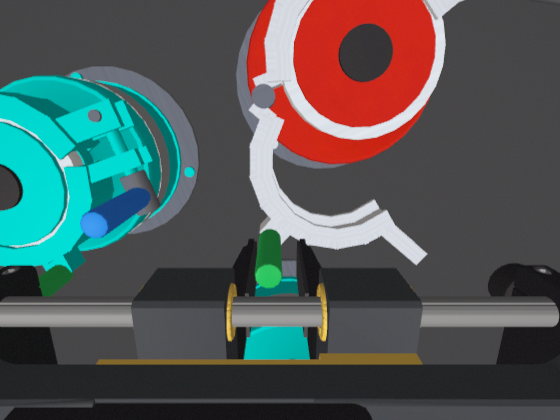

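The green post at (268,260) is caged between the finger pads. I'll drop 7 mm and begin the swing.

Emit:
step_arm --pt "7 2 0 0 0 0" --pt "0 0 5 -0.11 0 0" --pt "0 1.5 15 -0.18 0 0" --pt "0 1.5 15 -0.18 0 0" --pt "0 0 0 0 0 0"

```text
t: 3.8
eef_pos: [506.9, -318.1, 186.7]
tcp_rot: [-0.395, 1.567, -0.325]
ft_force: [-0.4, 1.0, -0.3]
opening: 0.21
```

```bash
python3 plan.py ring .4 .2 0
python3 - <<'E'
from h import *
im=env.read_camera('side');cv2.imwrite('pics/s1.png',cv2.resize(im[200:350,140:320,::-1],None,fx=4,fy=4))
im=env.read_camera('wrist');cv2.imwrite('pics/w4.png',im[...,::-1])
E
```

```text
[ 506.9 -318.1  186.7] [-0.4  1.  -0.3] 3.8 op 19.958295221003688
0.4 [-1.2, 0.9, 22.0] [-0.232, 0.003, 0.002]
0.2 [0.0, 1.7, 17.2] [-0.2, 0.0, 0.0]
0.0 [0.0, 1.7, 17.2] [-0.2, 0.0, 0.0]
```

View pics/w4.png

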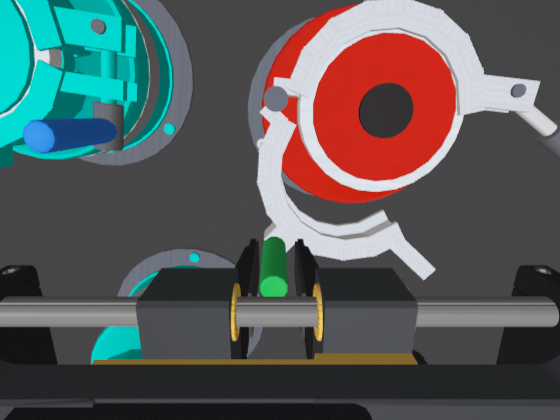

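The half-ring is following the hand, with the post at (273,265) still well inside the jaws. I'll carry on to the stop.

Emit:
step_arm --pt "-1 1 16 -0.16 0 0" --pt "0 1.5 15 -0.18 0 0" --pt "0 1.5 15 -0.18 0 0" --pt "0 0 0 0 0 0"

```text
t: 4.4
eef_pos: [547.5, -303.9, 187.3]
tcp_rot: [-2.112, 1.57, -1.527]
ft_force: [0.2, 0.4, -0.5]
opening: 0.213
```

```bash
python3 plan.py ring 0 -0.05
```

```text
[ 547.5 -303.9  187.3] [ 0.2  0.4 -0.5] 4.4 op 20.244216455219007
0.0 [-0.7, -2.4, 12.2] [-0.117, -0.0, 0.0]
-0.05 [0.0, 0.1, 4.3] [-0.05, 0.0, 0.0]
```

Emit:
step_arm --pt "0 -1 8 -0.1 0 0" --pt "0 0 5 0 0 0" --pt "0 0 0 0 0 0"

```text
t: 4.78
eef_pos: [556.8, -297.8, 187.2]
tcp_rot: [2.845, 1.57, -2.77]
ft_force: [0.3, -0.0, -0.0]
opening: 0.211
```

Emit:
step_arm --pt "0 0 3 0 0 0" --pt "0 0 0 0 0 0"

```text
t: 5.03
eef_pos: [558.1, -296.8, 187.2]
tcp_rot: [3.024, 1.568, -2.596]
ft_force: [0.3, -0.0, -0.3]
opening: 0.211
```

```bash
python3 plan.py ring 0 -0.05
python3 - <<'E'
from h import *
im=env.read_camera('wrist');cv2.imwrite('pics/w5.png',im[...,::-1])
E
```

```text
[ 558.1 -296.8  187.2] [ 0.3 -0.  -0.3] 5.025 op 20.04069332085001
0.0 [-0.8, -2.4, -0.8] [-0.038, -0.003, -0.0]
-0.05 [0.0, 0.1, 4.3] [-0.05, 0.0, 0.0]
```

View pics/w5.png

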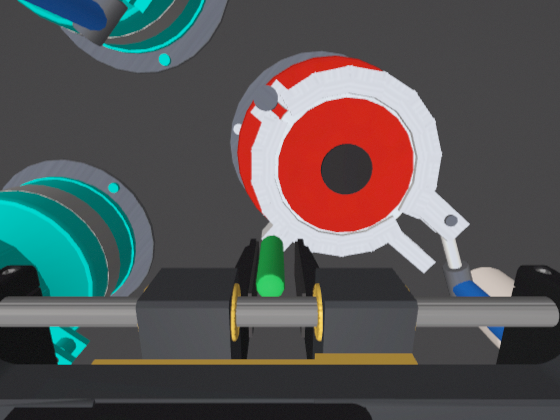

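The ring is nearly shut, but there is no stop force yet because the trailing finger has about 3 mm of play. I'll push on in small steps until the force rises.

Emit:
step_arm --pt "0 0 4 0 0 0" --pt "0 0 0 0 0 0"

```text
t: 5.32
eef_pos: [557.9, -296.9, 187.1]
tcp_rot: [2.934, 1.561, -2.688]
ft_force: [0.4, -0.0, -0.2]
opening: 0.212
```

Emit:
step_arm --pt "0 0 3 0 0 0" --pt "0 0 0 0 0 0"

```text
t: 5.58
eef_pos: [558.1, -296.8, 187.1]
tcp_rot: [2.927, 1.556, -2.697]
ft_force: [-0.5, -0.0, 0.3]
opening: 0.208
```

Emit:
step_arm --pt "0 0 3 0 0 0" --pt "0 0 0 0 0 0"

```text
t: 5.82
eef_pos: [558.1, -296.8, 187.0]
tcp_rot: [2.921, 1.55, -2.704]
ft_force: [-2.1, -0.8, 0.4]
opening: 0.212
```

```bash
python3 plan.py ring 0 -0.05
python3 - <<'E'
from h import *
im=env.read_camera('wrist');cv2.imwrite('pics/w6.png',im[...,::-1])
E
```

```text
[ 558.1 -296.8  187. ] [-2.1 -0.8  0.4] 5.825 op 20.156367626707514
0.0 [-1.0, -2.4, -0.9] [-0.043, -0.02, -0.005]
-0.05 [0.0, 0.1, 4.3] [-0.05, 0.0, 0.0]
```

View pics/w6.png

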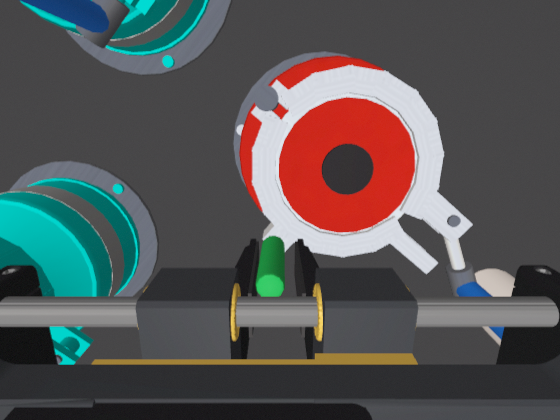

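Emit:
step_arm --pt "0 -1 6 0 0 0"

```text
t: 6.0
eef_pos: [559.2, -296.1, 186.7]
tcp_rot: [2.861, 1.54, -2.764]
ft_force: [-49.3, -29.4, 12.0]
opening: 0.214
```

Emit:
step_arm --pt "0 0 10 0 0 0"

```text
t: 6.12
eef_pos: [560.9, -294.6, 186.5]
tcp_rot: [2.867, 1.525, -2.757]
ft_force: [-46.9, -37.4, 10.0]
opening: 0.258
```

```bash
python3 - <<'E'
from h import *
p,R,s=now();print(s['joints'].round(3),p,R[:,2].round(3),s['ft_force'],s['tau'])
im=env.read_camera('side');cv2.imwrite('pics/s2.png',cv2.resize(im[200:350,140:320,::-1],None,fx=4,fy=4,interpolation=cv2.INTER_CUBIC))
im=env.read_camera('scene');cv2.imwrite('pics/c2.png',cv2.resize(im[180:310,175:335,::-1],None,fx=4.5,fy=4.5,interpolation=cv2.INTER_CUBIC))
E
```

```text
[-0.573  0.567  1.575 -0.044  1.026 -1.208] [ 560.87325603 -294.61962745  186.49125381] [ 0.79   0.612 -0.044] [-46.9342786  -37.42759351   9.96541046] [ 34.6954751  -58.08083653 -29.98883843  12.1323064   -5.0245066
  -0.23394044]
```

View pics/s2.png

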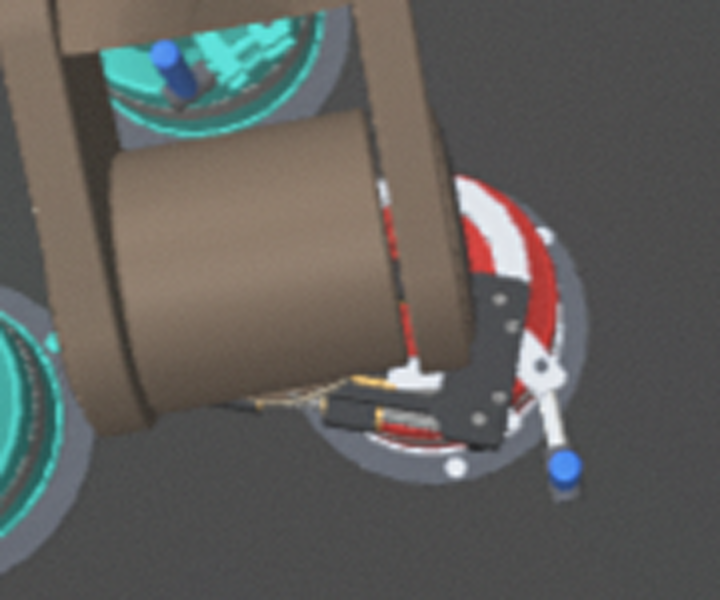

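View pics/c2.png

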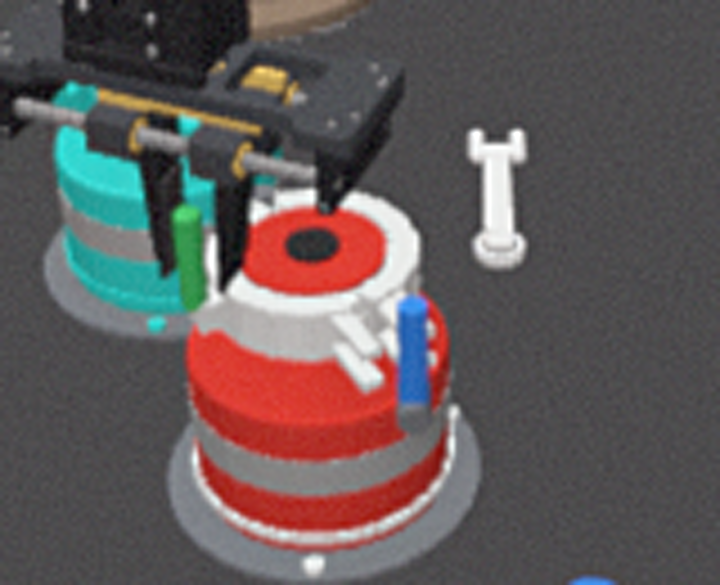

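Pushing now gives about 60 N with no motion, so the ring is on its stop. The scene view agrees: the ring hugs the lid, with the fork pointing at the latch. Backing off, opening slightly and rising.

Emit:
step_arm --pt "0 0 -4 0 0 0" --pt "0 0 0 0 0 0" --grip 30

```text
t: 6.48
eef_pos: [557.0, -298.0, 186.8]
tcp_rot: [2.863, 1.525, -2.765]
ft_force: [0.3, 0.2, 1.0]
opening: 0.313
```

```bash
python3 plan.py ring 0
```

```text
[ 557.  -298.   186.8] [0.3 0.2 1. ] 6.475 op 29.750948754363442
0.0 [-1.2, -2.1, 0.7] [-0.046, -0.044, -0.014]
```

Emit:
step_arm --pt "-40 0 0 0 0 0" --pt "-35 0 0 0 -0.04 -0.01" --pt "0 0 0 0 0 0" --grip 45

```text
t: 6.85
eef_pos: [562.6, -294.1, 263.1]
tcp_rot: [1.584, 1.568, 2.241]
ft_force: [-0.2, 0.2, -0.2]
opening: 0.465
```

```bash
python3 - <<'E'
from h import *
for n in('side','scene'):
    im=env.read_camera(n);cv2.imwrite(f'pics/{n}3.png',im[...,::-1])
    print(n,blobs(im,(105,120,60),(125,255,255),(240,220,310,340)),blobs(im,(50,100,40),(75,255,255),(200,200,300,340)))
p,R,s=now();print(p)
for jaw in (latchpost(1.06)[1],):
    d,rv,T=go([674.7,-245.7,235],jaw);print(d.round(1),rv.round(3),jaw%np.pi)
E
```

```text
side [([277, 313, 9, 10, 64], [280.8, 317.0])] []
scene [([264, 246, 6, 24, 136], [266.4, 257.9]), ([299, 308, 11, 17, 159], [304.5, 315.8])] [([213, 226, 7, 23, 120], [216.6, 236.2])]
[ 561.74751986 -293.72500546  260.34155158]
[ 24.8 -31.2 118.8] [-0.368 -0.001 -0.008] 1.0254073464102067
```

View pics/side3.png

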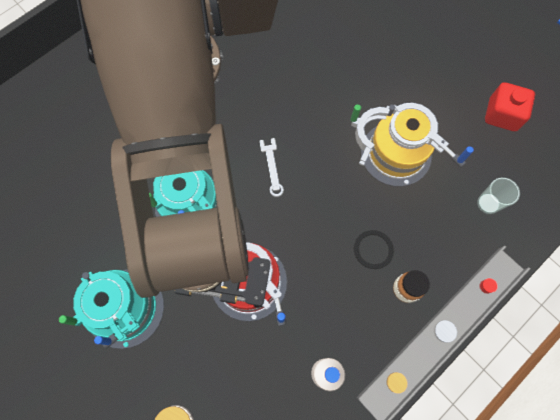

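Emit:
step_arm --pt "0 -16 60 0 0 0" --pt "0 -16 59 0 0 0" --pt "0 0 0 -0.18 0 0" --pt "0 0 0 -0.18 0 0" --pt "0 0 0 0 0 0"

```text
t: 7.58
eef_pos: [678.9, -241.7, 250.5]
tcp_rot: [1.61, 1.551, 2.636]
ft_force: [-0.6, -0.3, -0.4]
opening: 0.474
```

```bash
python3 - <<'E'
from h import *
print('cap',tri((306,313),(332,375)))
p,R,s=now();print(p,s['joints'].round(2))
d,rv,T=go([674.7,-245.9,188],latchpost(1.06)[1]);print(d.round(1),rv.round(3))
im=env.read_camera('wrist');cv2.imwrite('pics/w7.png',im[...,::-1])
E
```

```text
cap (array([ 810.25373156, -246.09882872,  133.87996863]), np.float64(2.1468917715480447))
[ 678.87815766 -241.66911001  250.49962805] [-0.43  0.63  1.26  0.    1.26 -1.46]
[62.5  0.2 -5.7] [ 0.    -0.001 -0.019]
```

View pics/w7.png

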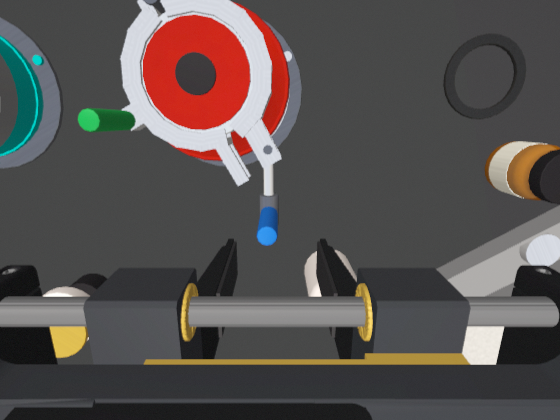

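The wrist view shows the ring shut all round, its fork at (235,160), and the blue post at (267,225) between the fingers. The nearby bottle is only about 134 mm high, so it is clear. Going down over the blue post.

Emit:
step_arm --pt "20 0 -5.5 0 0 0" --pt "22 0 0 0 0 0" --pt "20 0 0 0 0 0" --pt "0 0 0 0 0 0"

```text
t: 8.12
eef_pos: [674.0, -245.8, 185.2]
tcp_rot: [1.636, 1.549, 2.642]
ft_force: [-0.5, -0.3, -0.4]
opening: 0.474
```

```bash
python3 - <<'E'
from h import *
p,R,s=now();print(p,s['ft_force'])
d,rv,T=go([674.7,-245.9,188],latchpost(1.06)[1]);print(d.round(1),rv.round(3))
im=env.read_camera('wrist');cv2.imwrite('pics/w8.png',im[...,::-1])
E
```

```text
[ 674.03035182 -245.76220016  185.1780584 ] [-0.48573994 -0.31160573 -0.39926741]
[-2.8 -0.6  0.2] [-0.02  -0.001 -0.022]
```

View pics/w8.png

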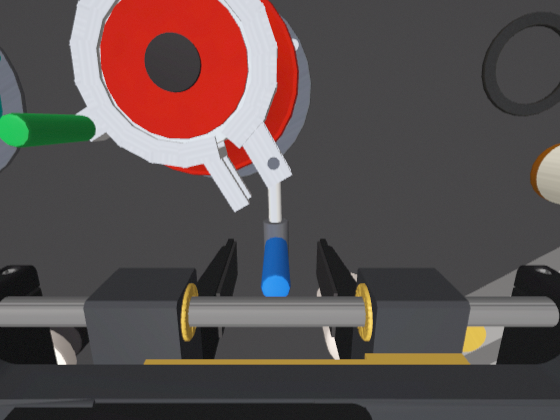

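Emit:
step_arm --pt "0 0 0 0 0 0" --pt "-2 0 0 0 0 0" --pt "0 0 0 0 0 0" --grip 20

```text
t: 8.55
eef_pos: [675.2, -246.3, 191.0]
tcp_rot: [1.62, 1.554, 2.624]
ft_force: [0.5, 0.7, 0.3]
opening: 0.235
```

```bash
python3 plan.py latch .9 .72 .54 .36 .18 0
```

```text
[ 675.2 -246.3  191. ] [0.5 0.7 0.3] 8.55 op 22.38886421853857
0.9 [3.0, -0.6, -8.1] [0.138, -0.002, -0.017]
0.72 [0.0, 0.8, -9.3] [0.18, 0.0, 0.0]
0.54 [0.0, 0.8, -9.3] [0.18, 0.0, 0.0]
0.36 [0.0, 0.8, -9.3] [0.18, 0.0, 0.0]
0.18 [0.0, 0.8, -9.3] [0.18, 0.0, 0.0]
0.0 [0.0, 0.8, -9.3] [0.18, 0.0, 0.0]
```

Emit:
step_arm --pt "4 -0.5 -8 0.14 0 -0.02" --pt "0 1 -9 0.18 0 0" --pt "0 1 -9 0.18 0 0" --pt "0 0 0 0 0 0"

```text
t: 9.05
eef_pos: [657.9, -264.2, 188.6]
tcp_rot: [-1.125, 1.563, -0.635]
ft_force: [-0.1, 0.6, -0.9]
opening: 0.208
```

```bash
python3 plan.py latch .36 .18 0
python3 - <<'E'
from h import *
im=env.read_camera('wrist');cv2.imwrite('pics/w9.png',im[...,::-1])
E
```

```text
[ 657.9 -264.2  188.6] [-0.1  0.6 -0.9] 9.05 op 19.810113872908598
0.36 [0.6, 0.4, -10.7] [0.165, 0.004, 0.007]
0.18 [0.0, 0.8, -9.3] [0.18, 0.0, 0.0]
0.0 [0.0, 0.8, -9.3] [0.18, 0.0, 0.0]
```

View pics/w9.png

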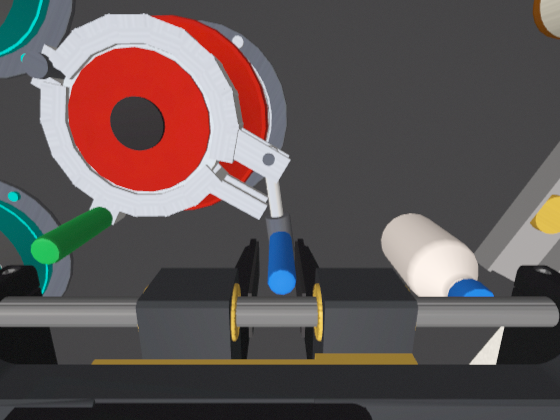

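The latch is following, with the blue post at (281,262) in the jaws and the bolt nearing the fork at (245,195). Continuing to the stop.

Emit:
step_arm --pt "0.5 0.5 -10 0.17 0 0" --pt "0 1 -9 0.18 0 0" --pt "0 1 -9 0.16 0 0" --pt "0 0 0 0 0 0"

```text
t: 9.6
eef_pos: [633.2, -270.6, 189.2]
tcp_rot: [-0.543, 1.557, -0.556]
ft_force: [0.0, -0.2, 0.4]
opening: 0.211
```

Emit:
step_arm --pt "0 0 -4 0 0 0"

```text
t: 9.72
eef_pos: [629.8, -270.5, 189.3]
tcp_rot: [-0.545, 1.556, -0.553]
ft_force: [2.2, -1.8, -0.0]
opening: 0.21
```

```bash
python3 plan.py latch 0
python3 - <<'E'
from h import *
im=env.read_camera('wrist');cv2.imwrite('pics/w10.png',im[...,::-1])
E
```

```text
[ 629.8 -270.5  189.3] [ 2.2 -1.8 -0. ] 9.725 op 19.99370423869281
0.0 [1.3, -1.0, 0.1] [0.027, 0.013, 0.007]
```

View pics/w10.png

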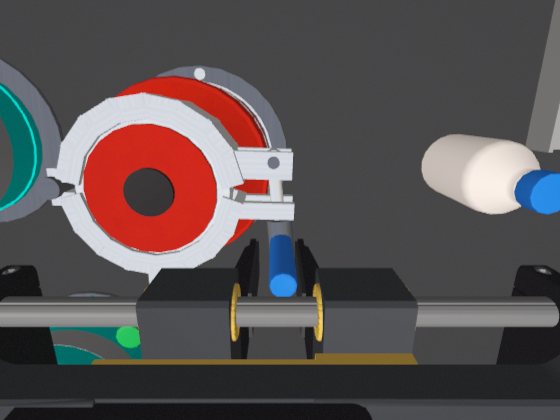

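The bolt is entering the fork at (275,208). There is still play of a few mm, so I'll push on until the force rises.

Emit:
step_arm --pt "0 0 -3 0 0 0"

```text
t: 9.9
eef_pos: [626.5, -270.5, 189.3]
tcp_rot: [-0.556, 1.556, -0.562]
ft_force: [2.1, -1.9, -0.4]
opening: 0.208
```

Emit:
step_arm --pt "0 0 -3 0 0 0"

```text
t: 10.02
eef_pos: [623.5, -270.6, 189.4]
tcp_rot: [-0.553, 1.555, -0.558]
ft_force: [7.2, -1.2, -0.9]
opening: 0.21
```

Emit:
step_arm --pt "0 0 -3 0 0 0"

```text
t: 10.15
eef_pos: [622.9, -270.6, 189.5]
tcp_rot: [-0.434, 1.549, -0.438]
ft_force: [27.0, 0.4, -11.2]
opening: 0.212
```

Emit:
step_arm --pt "0 0 -4 0 0 0"

```text
t: 10.28
eef_pos: [622.7, -270.6, 189.5]
tcp_rot: [-0.352, 1.539, -0.356]
ft_force: [32.5, -0.8, -14.4]
opening: 0.212
```

```bash
python3 - <<'E'
from h import *
im=env.read_camera('wrist');cv2.imwrite('pics/w11.png',im[...,::-1])
p,R,s=now();print(p,s['ft_force'],s['t'])
E
```

```text
[ 622.76838696 -270.59121202  189.41613238] [ 29.01894343  -2.46446942 -12.09399448] 10.325
```

View pics/w11.png

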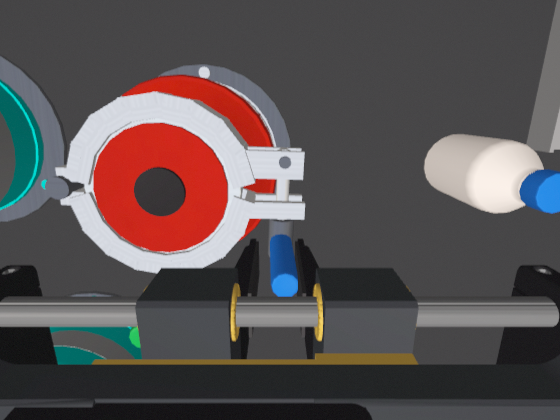

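The bolt now runs straight through the fork at (284,207), and a 32 N push gives no more motion, so it is on its stop. Releasing, retreating and checking from outside.

Emit:
step_arm --pt "0 0 4 0 0 0" --pt "0 0 0 0 0 0" --grip 32

```text
t: 10.58
eef_pos: [626.8, -270.0, 189.1]
tcp_rot: [-0.334, 1.54, -0.335]
ft_force: [-0.9, 0.3, 0.4]
opening: 0.328
```

Emit:
step_arm --pt "-40 0 0 0 0 0" --pt "-50 0 0 0 0 0" --pt "-50 -30 0 0 0 0" --pt "-30 -50 0 0 0 0" --pt "0 -60 0 0 0 0" --pt "0 -60 0 0 0 0" --pt "0 0 0 0 0 0"

```text
t: 11.45
eef_pos: [617.7, -472.3, 365.7]
tcp_rot: [-0.331, 1.548, -0.329]
ft_force: [0.8, 0.2, -0.9]
opening: 0.34
```

```bash
python3 - <<'E'
from h import *
p,R,s=now();print(p,s['ft_force'],s['t'],R.round(2))
for n in('side','scene','wrist'):
    im=env.read_camera(n);cv2.imwrite(f'pics/{n}4.png',im[...,::-1])
    print(n,blobs(im,(105,120,60),(125,255,255),(180,190,320,340)),blobs(im,(50,100,40),(75,255,255),(180,190,320,340)))
for n in('side','scene'):
    print(n,'expected tops',proj(n,np.array([*w([-70,34]),195])),proj(n,np.array([*w([0,64]),195])))
E
```

```text
[ 617.678598   -472.26722826  365.74885176] [ 0.82430205  0.24361579 -0.92481302] 11.45 [[ 0.02 -0.    1.  ]
 [-0.01  1.    0.  ]
 [-1.   -0.01  0.02]]
side [([180, 210, 9, 14, 79], [183.5, 217.1]), ([250, 303, 8, 10, 60], [253.3, 307.8])] [([212, 284, 9, 11, 63], [216.0, 288.8])]
scene [([203, 190, 7, 22, 94], [206.1, 200.7]), ([241, 237, 7, 26, 132], [244.0, 249.8]), ([299, 308, 16, 17, 215], [306.4, 315.8])] [([183, 190, 6, 12, 59], [185.8, 194.9]), ([213, 226, 7, 23, 121], [216.6, 236.3])]
wrist [] []
side expected tops [253.33216203 307.0435771 ] [215.67496335 288.16625952]
scene expected tops [244.56704628 240.39157748] [216.86138056 227.7336955 ]
```

View pics/side4.png

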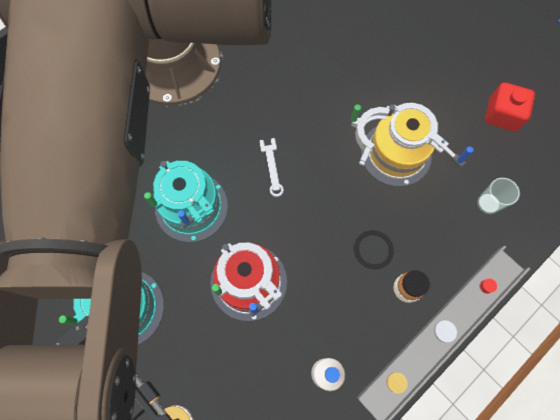

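View pics/scene4.png

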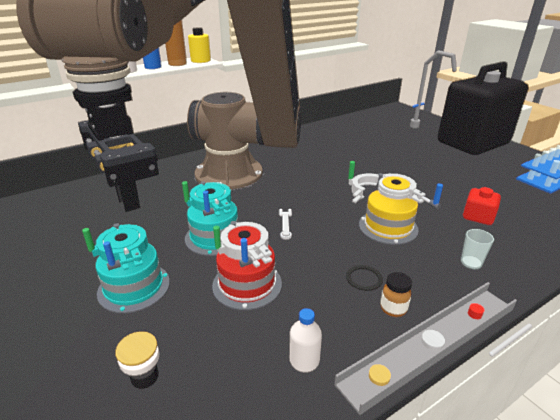

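Both posts sit within about 1 px of where the shut clamp should put them: in the side view green is at (216,289) and blue at (253,308). The yellow and turquoise canisters haven't moved. Handing in.

```bash
python3 -c "
from cell import env
env.job_done();print(env.state()['t'])"
```

```text
the job is handed in; nothing more can be done
the job is handed in; nothing more can be done
```

The red canister's clamp is shut, and the job is handed in at about 11.6 s. I swung the half-ring to its stop by the green post, then the latch bolt home into the fork by the blue post. For each I caged the post loosely between the fingers.

- **On the stops:** both pushes ended with no further motion, at about 60 N for the ring and about 32 N for the latch. The final wrist, side and scene views show the ring closed and the bolt in the fork. In the side view both posts are within about 1 px of where the shut clamp should put them.
- **Clear of everything:** the arm was well away from the canister at the end. The yellow and turquoise canisters look unchanged.
- **Disagreed slightly:** the latch stopped about 4 mm further along than I predicted from the cameras. I put this down to calibration and finger flex, since the final views match the home position.
- **Push force:** the 60 N at the ring's stop was the wrist reading, under its 120 N limit. The 40 N limit covers the arm and gripper body; only the fingers were pressing on the post, as far as the pictures show.

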